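# Pin the cleaning drum onto its axle

### The job

The coin-cleaning drum must be locked onto the tumbler's axle. Take the linch pin with the red grip out of the wooden stand, push it gently down through the cross hole near the axle's free end until its collar sits fully home, then swing its brass spring loop down over the axle end until it snaps in underneath and lies against the pin; let go and leave the jar, the coin tray and the screwdriver alone. Feel for the hole and press lightly (hand pressure, under about 25 N): a jammed pin or a leaned-on machine scores the axle.

Things in the scene. Friction and masses are not known exactly. Their poses are not given: they have to be found in the camera images.
- machine: Fixed tumbler: grey drive housing, 160 mm tall, carrying a white lying drum on a steel axle with a free end. z up; x along the axle from its free end towards the drum; y sideways. Origin: on the bench, on the axle's line. The axle has end float: its cross hole stands somewhere from 4 to 24 mm to -x of the origin, NOT in any reading: find it by feel or camera. Hand forces do not shift it along.
- hole_in (a point): Point above the machine's origin, on the level of the axle block's top, 114 mm above the bench; the hole is 4 to 24 mm to -x of it. The axle's free end is a steel block 28 mm wide and 28 high (underside 86 mm above bench) with a vertical 13 mm through hole, 1 mm chamfer; it ends 22 mm from the hole to -x, 14 mm to +x (then a 24 mm round shaft). Its lower -x edge has an 8 mm chamfer.
- drum_face (a point): Centre of the drum's near face, on the axle's line 100 mm above the bench, 31 mm to +x of the machine's origin. Drum 100 mm diameter, 110 long; a 48 mm brass washer 5 mm thick lies in front of it. The housing begins 164 mm from the origin, 170 mm wide, 115 long. A rubber bush lets the axle give 0.1 mm per N up and down.
- stand: Fixed wooden block 48 x 48 x 56 mm tall with a vertical 16 mm hole, in which the pin stands at the start, its collar on the block's top. Origin: centre of its underside.
- pin: The linch pin, 120 g, upright. Origin: on its axis under the collar; z up. Steel shank 11 mm diameter, z 0 to -42 mm, last 3 mm tapering to 10. Collar 22 mm diameter, z 0 to 12. Red grip above, z 12 to 36, 14 mm thick (y), 20 wide (x): pinch it across y. The loop points to the pin's -x. Home: collar on the block's top, pin's -x along machine's -x (off the axle's free end).
- pivot (a point): The loop's pivot, on the pin's axis 6 mm above the collar's underside; it turns about the pin's y. Bosses and wires reach to 22 mm either side.
- swing (a joint): Loop angle, rad: 0 = straight out to the pin's -x, square to it; positive = swung down; about 1.36 = lying against the shank under the axle block; -0.3 = upper stop. Stays where left (light friction). Starts -0.25 to 0.1. The bar meets the block's chamfered edge at about 0.85, is over it and snaps in at about 1.2.
- loop_bar (a point): Middle of the brass loop's end bar: 5 mm thick, 60 long, 37.3 mm from the pivot, on 4 mm wires at y = +-20 mm. Sprung lengthwise (1500 N/m, 2 N preload, 6 mm stretch) and slippery; forcing it over the edge takes 3 to 15 N. Push wires or bar down from above first, then towards the drum on wires or bar ends beside the block, e.g. with open fingers either side of the block.
- jar: Small glass jar with brass lid, 48 mm diameter, 55 mm tall; leave alone. Origin: centre of underside.
- coin_tray: Black open tray 90 x 70 x 18 mm with two coins; leave alone. Origin: centre of underside.
- screwdriver: Orange-handled screwdriver 150 mm, lying; leave alone. Origin near its middle.
Mind the look-alikes: they are no part of the job. Leave any turquoise look-alike of the pin alone.

How it is judged (in metres and radians):
On the way, in this order (a step that is already met when the one before it is completed fails the run):
1. the pin is fully home in the cross hole, its loop still open (z of pin in the frame of machine between 0.11 and 0.117 m and x of pin in the frame of machine between -0.027 and -0.001 m and y of pin in the frame of machine between -0.005 and 0.005 m and value of joint swing below 0.8 rad), for 0.2 s.
2. the loop is swung over the axle end and snapped in under it (value of joint swing above 1.27 rad and z of pin in the frame of machine below 0.117 m), for 0.2 s.
At the end, for the whole second after the job is handed in: The pin stands upright (within 0.15 rad) in the axle's cross hole, its collar within 3 mm of the block's top, the loop swung to at least 1.27 rad with its end bar below the axle block; the pin is released and at rest (all of step 2 and z of pin in the frame of machine above 0.11 m and x of pin in the frame of machine between -0.027 and -0.001 m and y of pin in the frame of machine between -0.005 and 0.005 m and angle between pin's own z axis and vertical below 0.15 rad and z of loop_bar in the frame of machine below 0.0865 m and linear speed of pin below 0.02 m/s); the robot touches nothing.
It fails at once if the pin or its loop is pressed on the machine with more than 40 N (contact force between pin and machine above 40 N).
It fails at once if the robot presses on the machine with more than 40 N (contact force between any of the fingers, the arm and machine above 40 N).
It fails at once if the jar is moved more than 20 mm (distance of jar from where it was at the start of the episode above 0.02 m).
It fails at once if the coin tray is moved more than 20 mm (distance of coin_tray from where it was at the start of the episode above 0.02 m).
It fails at once if the screwdriver is moved more than 20 mm (distance of screwdriver from where it was at the start of the episode above 0.02 m).
It also fails if it takes over 72 s, if anything falls off the work surface, if the arm or the gripper's body presses on something with over 40 N, if the wrist force passes 120 N, or if a joint passes its speed limit or range.

### The arm

A 6-joint arm with a two-finger parallel gripper is mounted at the origin on the work surface. World frame = base frame: x ahead of the robot, y to its left, z up, the work surface at z = 0. Lengths are in m, angles in degrees, forces in N, time in s.
With the tool pointing down it reaches from about 0.325 to 0.875 m from the base axis. Payload 4.4 kg.
Tool frame: the origin (TCP) lies between the finger pads; the fingertips stand 14 mm ahead of it and the grasp point (between the pads) lies 5 mm behind it (finger_overhang is the distance from the TCP to the fingertips, in m); z points along the fingers, y is the line along which they close (so a half turn about z gives the same grasp; the last joint's range is limited). The gripper opens to 85 mm and grips with 20 to 120 N. Pads are 22 mm wide; open, the fingers measure 114 mm over their backs; the gripper's body (76 mm by 85 mm) begins 54 mm behind the grasp point. The pads swing forward as they close: fully open they stand 13 mm farther back than shut.
Start: joints at [61.392, 11.837, 88.321, -0, 79.842, -8.623], TCP at [0.197, 0.54, 0.245] pointing down, gripper open.
Joint ranges: [-156.59, 156.59], [-49.26, 127.26], [12.9, 141.05], [-63.56, 243.56], [4.71, 150.69], [-161.64, 161.64]. Speed limits (degrees/s): [159.86, 159.86, 180, 180, 180, 180].

### API

Orientations are given as a 3x3 rotation matrix whose columns are the frame's x, y, z axes.
In Python, from station import * gives the robot as it stands. The module is installed in compiled form; this text tells all that it offers.
- The arm moves only by the tool servo_tool, never from a script. Its argument "rows" is one flat list of numbers, 5 for each row, row after row: the shift along the world's x, y, z in mm, then the turn about the world's z in rad, then the opening, from 0 (shut) to 1 (fully open). A call has 1 to 5 rows; each row is the pose to reach, as a shift and turn from the pose commanded when the call began; what a row does not reach only later rows make up. A row lasts 1/8 s, in which the tool goes at most 62.5 mm and 10.7 degrees, less where a joint would pass 70% of its speed; a pose out of reach is approached as far as the arm can. A call with a gripper value outside its range is refused whole. The fingers move at their own pace and stop on an object; "newtons" is the grip in N (left out, the last holds). Time passes only in rows, so rows that repeat a pose let the fingers close. It gives the time, the measured TCP pose, the force, the opening and the grip force at its end, in the units of the state.
- sense(): the state, without advancing time (a new reading comes with each control period).
- camera(name): name is "scene" or "top"; returns a dict with "pixels" (400x640x3 uint8, blue, green, red), "intrinsics" (3x3 intrinsics, pixels), "pose" (4x4, takes a point from camera to world coordinates). Camera axes: x right, y down, z forward; pixel columns grow to the right and rows downward; lengths in m; the calibration is good to about 2 mm. A picture is of the moment at which its call begins. There is no depth.
- finish_job(): hands the job in; it is judged then, once.
The state is a dict: "t": time; "joint_positions": joint angles; "qd": joint speeds; "tau": joint torques, N m; "position": TCP position; "orientation": TCP orientation; "wrist_force": force on the tool from outside, world axes, zero at the start; "wrist_torque": the same for the moment, N m; "finger_gap": finger opening in m; "gripper_force": force on a finger pad.
Only numpy, scipy, OpenCV 4.12 (cv2) and the standard library are available. Lean on these libraries where they do the work, as an engineer would, in place of code of your own. Each camera call takes 0.05 s, during which the arm holds its last target. There are 200 camera calls.

## Working session

There is one attempt and no reset: what is moved stays moved. The work goes in short steps, Python scripts to look and compute and a tool call to move; the robot and the scene stay as the last step left them, time stands still between calls to the robot, and variables do not carry over. Pictures are saved under pics/ and viewed, at most 10 in all, crops included, and the job is handed in when it is done.

Besides the shell and the picture viewer there is one more tool, called after "Request:" as a command line: name --argument value ..., lists and objects as JSON in quotes. servo_tool: Moves the arm, as the interface text tells. Its arguments: {"type":"object","properties":{"rows":{"type":"array","items":{"type":"number"}},"newtons":{"type":"number"}},"required":["rows"]}

```bash
mkdir -p pics
cat > h.py <<'E'
from station import *
import numpy as np, cv2
def ray(c,u,v):
    K=np.array(c["intrinsics"]);T=np.array(c["pose"])
    d=T[:3,:3]@np.linalg.solve(K,[u,v,1.]);return T[:3,3],d/np.linalg.norm(d)
def onz(c,u,v,z):
    o,d=ray(c,u,v);return o+d*(z-o[2])/d[2]
def tri(rays):
    A=np.zeros((3,3));b=np.zeros(3)
    for o,d in rays:
        P=np.eye(3)-np.outer(d,d);A+=P;b+=P@o
    p=np.linalg.solve(A,b)
    return p,[np.linalg.norm((np.eye(3)-np.outer(d,d))@(p-o)) for o,d in rays]
def proj(c,p):
    K=np.array(c["intrinsics"]);T=np.array(c["pose"])
    q=K@(T[:3,:3].T@(np.array(p)-T[:3,3]));return q[:2]/q[2]
E
python3 - <<'E'
from h import *
np.set_printoptions(precision=4,suppress=True)
for n in("scene","top"):
    c=camera(n);cv2.imwrite(f"pics/{n}0.png",c["pixels"]);print(n,np.array(c["pose"]),c["intrinsics"])
    np.savez(f"{n}0.npz",**c)
s=sense();print(s)
E
```

```text
scene [[-0.7822  0.4905 -0.3843  0.9231]
 [ 0.6229  0.6288 -0.4654  0.3147]
 [ 0.0134 -0.6034 -0.7973  0.8361]
 [ 0.      0.      0.      1.    ]] [[498.2766   0.     317.0188]
 [  0.     498.2766 197.9768]
 [  0.       0.       1.    ]]
top [[-0.0268 -0.9806  0.194   0.4332]
 [-0.9996  0.0274  0.0004 -0.1415]
 [-0.0057 -0.194  -0.981   0.8404]
 [ 0.      0.      0.      1.    ]] [[421.6161   0.     310.0682]
 [  0.     421.6161 196.0791]
 [  0.       0.       1.    ]]
{'t': 0.1, 'joint_positions': array([61.3907, 11.8819, 88.3971,  0.0022, 79.8397, -8.6244]), 'qd': array([-0.0267, -0.0541, -0.2066, -0.0159, -0.0467, -0.0066]), 'tau': array([ -0.0002, -38.4093, -29.255 ,  -0.0003,   0.0048,  -0.    ]), 'position': array([0.1962, 0.5398, 0.2442]), 'orientation': array([[-0.9398,  0.3418, -0.001 ],
       [ 0.3418,  0.9398, -0.0018],
       [ 0.0003, -0.002 , -1.    ]]), 'wrist_force': array([-0.0079, -0.3681, -0.1939]), 'wrist_torque': array([-0.015 , -0.0273, -0.0352]), 'gripper_force': 0.0, 'finger_gap': 0.0852392775749216}
```

View pics/scene0.png

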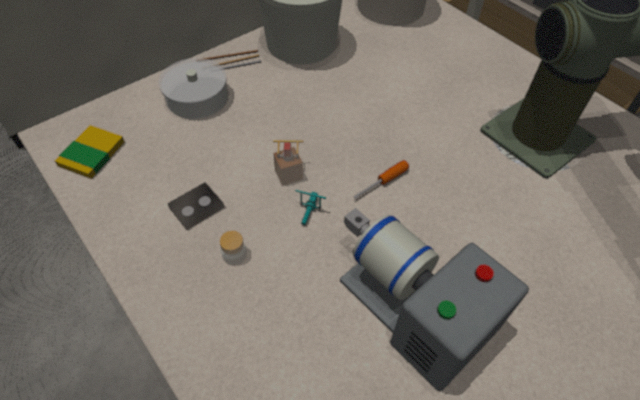

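View pics/top0.png

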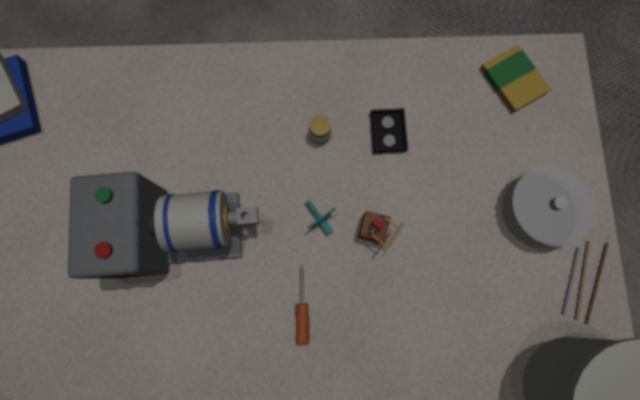

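The scene view shows the red-grip pin in the wooden stand at about (288,155), the axle block at (357,221), and the turquoise look-alike at (311,205). In the top view the pin grip is at (378,224) with its loop towards the lower right. The block and its hole are at (246,215).

Run:
```python
from h import *
t=np.load("top0.npz")["pixels"];s=np.load("scene0.npz")["pixels"]
f=lambda im,x,y,w,h,k:cv2.resize(im[y:y+h,x:x+w],None,fx=k,fy=k,interpolation=cv2.INTER_CUBIC)
a=f(t,345,195,66,66,6);b=f(t,205,185,66,66,6)   # 396
c=f(s,260,125,66,66,6);d=f(s,330,190,66,66,6)
im=np.vstack([np.hstack([a,b]),np.hstack([c,d])])
im=cv2.convertScaleAbs(im,alpha=1.5)
im=cv2.resize(im,(600,600));cv2.imwrite("pics/crop1.png",im)
```

```text
(no output)
```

View pics/crop1.png

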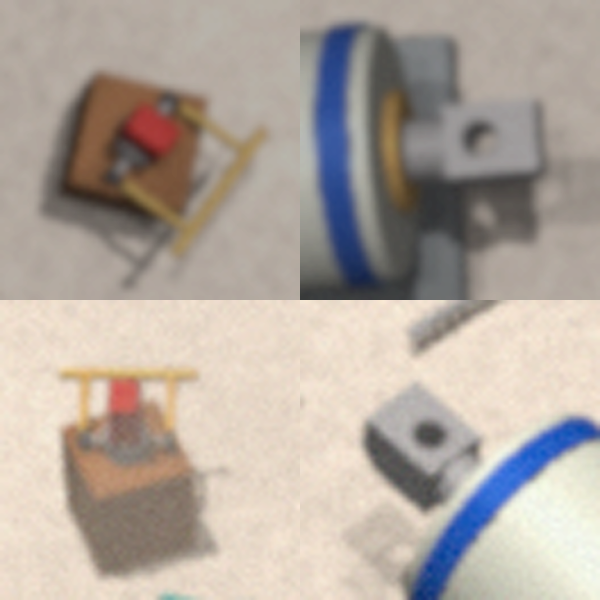

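The crop shows the hole at crop (480,138) in the top view and (430,433) in the scene view. The red grip top is at (153,128) and (124,393). The loop bar ends are at (265,132) and (180,250) in the top view, and (62,373) and (195,374) in the scene view.

```bash
cat > m1.py <<'E'
from h import *
np.set_printoptions(precision=4,suppress=True)
T=dict(np.load("top0.npz"));S=dict(np.load("scene0.npz"));k=600/132
def o(X,Y,x0,y0): return (X+.5)/k-.5+x0,(Y+.5)/k-.5+y0
ta=lambda X,Y:o(X,Y,345,195);tb=lambda X,Y:o(X-300,Y,205,185)
sc=lambda X,Y:o(X,Y-300,260,125);sd=lambda X,Y:o(X-300,Y-300,330,190)
def two(n,a,b):
    p,e=tri([ray(T,*a),ray(S,*b)]);print(n,p,np.array(e));return p
two("hole",tb(480,138),sd(430,433))
print("hole@114",onz(T,*tb(480,138),.114),onz(S,*sd(430,433),.114))
for n,c,d in(("block far-up",(543,98),None),("far-dn",(543,178),None),("near-up",(445,106),None),("near-dn",(445,182),None)):
    print(n,onz(T,*tb(*c),.114))
for n,c in(("left",(371,424)),("top",(418,384)),("right",(481,440)),("bottom",(432,485))): print("S",n,onz(S,*sd(*c),.114))
two("barA",ta(265,132),sc(62,373));two("barA'",ta(265,132),sc(195,374))
two("barB",ta(180,250),sc(195,374));two("barB'",ta(180,250),sc(62,373))
two("boss A",ta(165,102),sc(88,440));two("boss B",ta(122,170),sc(163,440))
for n,c,roi in(("top",T,(345,195)),("scene",S,(260,125))):
    hsv=cv2.cvtColor(c["pixels"],cv2.COLOR_BGR2HSV).astype(int)
    m=((hsv[...,0]<7)|(hsv[...,0]>173))&(hsv[...,1]>140)&(hsv[...,2]>60)
    x,y=roi;z=np.zeros_like(m);z[y:y+66,x:x+66]=m[y:y+66,x:x+66]
    v,u=np.nonzero(z);print(n,u.mean(),v.mean(),len(u),cv2.minAreaRect(np.c_[u,v].astype(np.float32)),u.min(),u.max(),v.min(),v.max())
two("grip top",ta(153,128),sc(124,382))
print(onz(T,*ta(153,128),.092),onz(S,*sc(124,382),.092))
for c in((98,73),(207,100),(67,190)): print("stand corner",onz(T,*ta(*c),.056))
E
python3 m1.py
```

```text
hole [ 0.5466 -0.0257  0.1143] [0.0001 0.0001]
hole@114 [ 0.5466 -0.0256  0.114 ] [ 0.5465 -0.026   0.114 ]
block far-up [ 0.5615 -0.0498  0.114 ]
far-dn [ 0.5305 -0.0497  0.114 ]
near-up [ 0.5594 -0.0121  0.114 ]
near-dn [ 0.53   -0.0123  0.114 ]
S left [ 0.5618 -0.0433  0.114 ]
S top [ 0.5347 -0.0465  0.114 ]
S right [ 0.5331 -0.0113  0.114 ]
S bottom [ 0.5619 -0.0074  0.114 ]
barA [ 0.5299 -0.3113  0.0656] [0.0001 0.0001]
barA' [ 0.5085 -0.2821  0.0898] [0.0291 0.0291]
barB [ 0.4824 -0.2729  0.0666] [0.0009 0.0009]
barB' [ 0.5058 -0.2957  0.0562] [0.0296 0.0296]
boss A [ 0.5436 -0.2719  0.063 ] [0.0001 0.0001]
boss B [ 0.516  -0.2526  0.0614] [0.0005 0.0005]
top 378.0568181818182 223.11363636363637 88 ((378.0800476074219, 223.06002807617188), (11.400001525878906, 8.0), 36.869895935058594) 372 384 218 228
scene 286.52941176470586 145.52941176470588 17 ((286.5, 145.5), (5.0, 3.0), 90.0) 285 288 143 148
grip top [ 0.5288 -0.2609  0.1006] [0.0009 0.0009]
[ 0.5293 -0.2616  0.092 ] [ 0.5247 -0.2684  0.092 ]
stand corner [ 0.5574 -0.246   0.056 ]
stand corner [ 0.5449 -0.2903  0.056 ]
stand corner [ 0.5094 -0.2307  0.056 ]
```

The two views agree on the hole at (0.5466, -0.0257, 0.114). The pin axis is at about (0.529, -0.262) with yaw about 51.5°, and the machine's x axis points along about 91.7°. Next I fly over the pin.

Request:
servo_tool --rows '[24,-57,0,-0.17,1,48,-114,0,-0.34,1,72,-171,0,-0.51,1,96,-228,0,-0.68,1,120,-285,0,-0.85,1]' --newtons 40

```text
t: 0.72
position: [0.3166, 0.2535, 0.245]
orientation: [[-0.359, 0.933, 0.0], [0.933, 0.359, -0.0], [-0.0, 0.0, -1.0]]
wrist_force: [0.7, 0.3, 0.3]
finger_gap: 0.0855
gripper_force: 0.0
```

Request:
servo_tool --rows '[24,-57,0,-0.17,1,48,-114,0,-0.34,1,72,-171,0,-0.51,1,96,-228,0,-0.68,1,120,-285,0,-0.85,1]'

```text
t: 1.35
position: [0.4367, -0.0316, 0.2451]
orientation: [[0.465, 0.885, 0.0], [0.885, -0.465, 0.0], [0.0, 0.0, -1.0]]
wrist_force: [1.7, 0.3, 1.7]
finger_gap: 0.0857
gripper_force: 0.0
```

Request:
servo_tool --rows '[23,-58,0,-0.05,1,46,-116,0,-0.1,1,69,-174,0,-0.15,1,92,-232,0,-0.194,1,92,-232,0,-0.194,1]'

```text
t: 1.98
position: [0.5287, -0.2656, 0.2435]
orientation: [[0.626, 0.78, -0.002], [0.78, -0.626, 0.0], [-0.001, -0.001, -1.0]]
wrist_force: [0.6, -0.2, -0.6]
finger_gap: 0.0854
gripper_force: 0.0
```

Request:
servo_tool --rows '[0,0,-50,0,1,0,0,-100,0,1,0,0,-140,0,1,0,0,-158,0,1,0,0,-158,0,1]'

```text
t: 2.6
position: [0.5277, -0.2605, 0.0862]
orientation: [[0.622, 0.783, -0.002], [0.783, -0.622, 0.002], [-0.0, -0.003, -1.0]]
wrist_force: [0.3, -0.8, 1.0]
finger_gap: 0.0854
gripper_force: 0.0
```

Run:
```python
from h import *
s=sense();print(s["position"],s["wrist_force"])
out=[]
for n,(x,y) in(("top",(325,175)),("scene",(240,105))):
    c=camera(n);np.savez(n+"1.npz",**c);out.append(cv2.resize(c["pixels"][y:y+100,x:x+100],None,fx=4,fy=4,interpolation=cv2.INTER_CUBIC))
cv2.imwrite("pics/grasp.png",cv2.convertScaleAbs(np.hstack(out),alpha=1.5))
```

```text
[ 0.52767318 -0.26048469  0.08623812] [ 0.27857294 -0.80963556  0.97704375]
```

View pics/grasp.png

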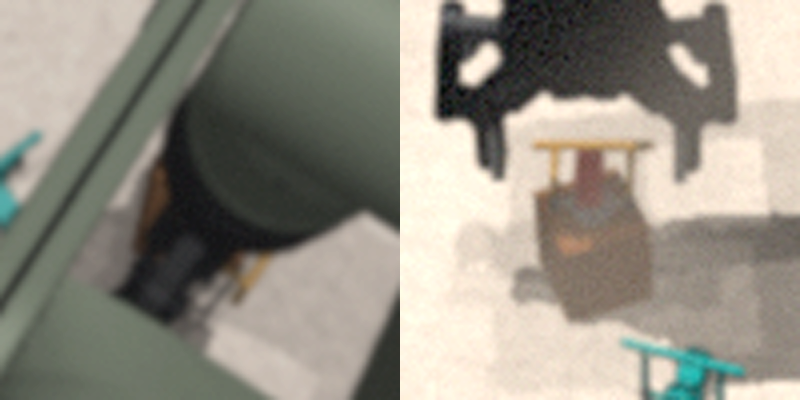

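The open fingers straddle the grip: tips at crop (490,170) and (683,175), grip at (588,175). I close and lift slightly.

Request:
servo_tool --rows '[0,0,-1,0,0.3,0,0,-1,0,0,0,0,-1,0,0,0,0,-1,0,0,0,0,-1,0,0]' --newtons 45

```text
t: 3.32
position: [0.5289, -0.2619, 0.0867]
orientation: [[0.623, 0.783, 0.001], [0.783, -0.623, -0.001], [0.0, 0.001, -1.0]]
wrist_force: [0.3, -0.6, 2.2]
finger_gap: 0.0129
gripper_force: 46.5
```

Request:
servo_tool --rows '[0,0,0,0,0,0,0,0,0,0,0,0,10,0,0,0,0,20,0,0,0,0,30,0,0]'

```text
t: 3.95
position: [0.5284, -0.2615, 0.1169]
orientation: [[0.623, 0.783, -0.0], [0.783, -0.623, 0.0], [0.0, -0.0, -1.0]]
wrist_force: [-0.2, 0.3, -2.0]
finger_gap: 0.013
gripper_force: 46.1
```

Request:
servo_tool --rows '[0,0,30,0,0,0,0,60,0,0,2,20,84,0.05,0,4,60,89,0.17,0,7,100,89,0.3,0]'

```text
t: 4.58
position: [0.536, -0.1611, 0.207]
orientation: [[0.36, 0.933, 0.002], [0.933, -0.36, -0.001], [-0.0, 0.003, -1.0]]
wrist_force: [0.7, -0.2, -1.5]
finger_gap: 0.0124
gripper_force: 46.1
```

Request:
servo_tool --rows '[3,40,0,0.12,0,6,80,0,0.24,0,9,115,0,0.35,0,11,136,0,0.4,0,11,136,0,0.4,0]'

```text
t: 5.2
position: [0.5464, -0.0242, 0.2058]
orientation: [[-0.03, 1.0, 0.0], [1.0, 0.03, -0.0], [-0.0, 0.0, -1.0]]
wrist_force: [-0.3, -0.2, -1.1]
finger_gap: 0.0129
gripper_force: 46.1
```

Run:
```python
from h import *
s=sense();print(s["position"],s["wrist_force"],s["orientation"])
out=[]
for n in("top","scene"):
    c=camera(n);np.savez(n+"2.npz",**c);u,v=proj(c,[.5466,-.0257,.15]);x,y=int(u)-50,int(v)-50;print(n,x,y)
    out.append(cv2.resize(c["pixels"][y:y+100,x:x+100],None,fx=4,fy=4,interpolation=cv2.INTER_CUBIC))
cv2.imwrite("pics/hover.png",cv2.convertScaleAbs(np.hstack(out),alpha=1.5))
```

```text
[ 0.54643293 -0.02419704  0.20577628] [-0.26494823 -0.2288254  -1.1444659 ] [[-3.04269176e-02  9.99536956e-01  2.77322414e-04]
 [ 9.99536994e-01  3.04269216e-02 -1.01914245e-05]
 [-1.86247728e-05  2.76883918e-04 -9.99999961e-01]]
top 190 161
scene 309 156
```

View pics/hover.png

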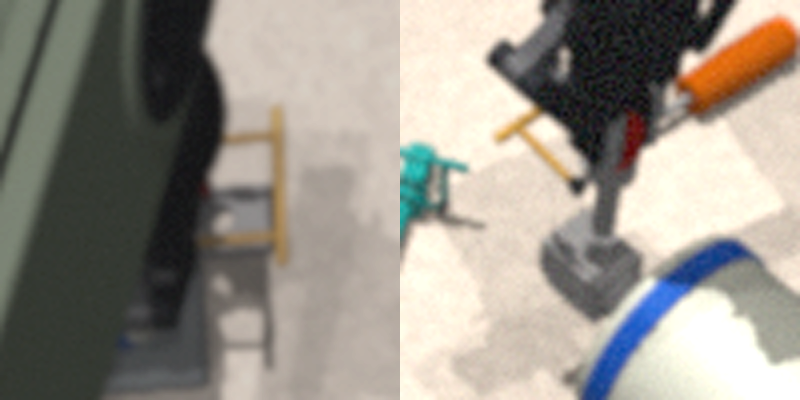

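Run:
```python
from h import *
np.set_printoptions(precision=4,suppress=True)
T=dict(np.load("top2.npz"));S=dict(np.load("scene2.npz"))
t=lambda X,Y:((X+.5)/4-.5+190,(Y+.5)/4-.5+161);s=lambda X,Y:((X-400+.5)/4-.5+309,(Y+.5)/4-.5+156)
for z in(.182,.186,.19): print(z,onz(T,*t(278,107),z),onz(T,*t(283,262),z))
print("barA tri (scene lower-left end / top)",tri([ray(T,*t(283,262)),ray(S,*s(498,137))]),tri([ray(T,*t(278,107)),ray(S,*s(498,137))]))
for z in(.130,.134,.138): print(z,onz(S,*s(602,240),z))
# predicted pixel (crop coords) of shank points for axis at TCP xy
p=sense()["position"]
for z in(.134,.15,.17):
    u,v=proj(S,[p[0],p[1],z]);print("pred",z,(u+.5-309)*4+400,(v+.5-156)*4)
u,v=proj(S,[.5466,-.0257,.114]);print("hole",(u+.5-309)*4+400,(v+.5-156)*4)
im=cv2.convertScaleAbs(S["pixels"][180:224,340:384],alpha=1.7);cv2.imwrite("pics/shank.png",cv2.resize(im,(600,600),interpolation=cv2.INTER_CUBIC))
```

```text
0.182 [ 0.5799 -0.0601  0.182 ] [ 0.5175 -0.0619  0.182 ]
0.186 [ 0.579  -0.0606  0.186 ] [ 0.517  -0.0624  0.186 ]
0.19 [ 0.5781 -0.0611  0.19  ] [ 0.5165 -0.0629  0.19  ]
barA tri (scene lower-left end / top) (array([ 0.5387, -0.072 ,  0.1416]), [np.float64(0.02198329170459117), np.float64(0.021983291704591196)]) (array([ 0.5788, -0.0608,  0.1872]), [np.float64(5.140520254393204e-05), np.float64(5.140520254388563e-05)])
0.13 [ 0.5491 -0.0226  0.13  ]
0.134 [ 0.5512 -0.0207  0.134 ]
0.138 [ 0.5533 -0.0188  0.138 ]
pred 0.134 602.6106780479104 227.21666287232233
pred 0.15 605.6405509403792 205.446033832127
pred 0.17 609.5581859844565 177.29654298336118
hole 599.1111753479893 253.97722782565666
```

View pics/shank.png

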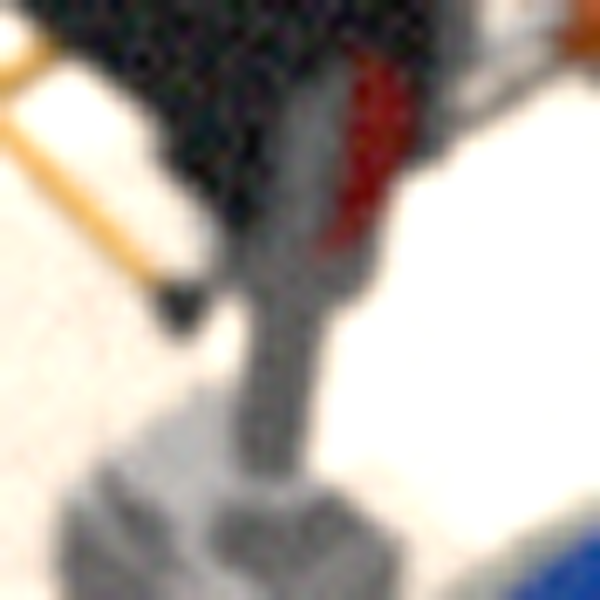

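The shank tip, at crop (272,475), stands right above the hole, within about 1.5 mm. I lower gently and watch the force.

Request:
servo_tool --rows '[0,0,-8,0,0,0,0,-14,0,0,0,0,-17,0,0,0,0,-18,0,0,0,0,-18,0,0]'

```text
t: 5.92
position: [0.5466, -0.0257, 0.1873]
orientation: [[-0.028, 1.0, 0.0], [1.0, 0.028, -0.0], [-0.0, 0.0, -1.0]]
wrist_force: [0.1, -0.3, -2.2]
finger_gap: 0.0127
gripper_force: 46.1
```

Request:
servo_tool --rows '[0,0,-1,0,0,0,0,-2,0,0,0,0,-2,0,0]'

```text
t: 6.3
position: [0.5465, -0.0256, 0.1852]
orientation: [[-0.028, 1.0, -0.0], [1.0, 0.028, 0.0], [0.0, -0.0, -1.0]]
wrist_force: [-0.0, 0.4, -1.5]
finger_gap: 0.0131
gripper_force: 46.1
```

Request:
servo_tool --rows '[0,0,-1,0,0,0,0,-2,0,0,0,0,-3,0,0,0,0,-3,0,0]'

```text
t: 6.8
position: [0.5464, -0.0256, 0.1821]
orientation: [[-0.028, 1.0, -0.0], [1.0, 0.028, 0.0], [0.0, -0.0, -1.0]]
wrist_force: [-0.4, 0.0, -1.4]
finger_gap: 0.0129
gripper_force: 46.1
```

Request:
servo_tool --rows '[0,0,-1,0,0,0,0,-2,0,0,0,0,-2,0,0]'

```text
t: 7.18
position: [0.5465, -0.0256, 0.1802]
orientation: [[-0.028, 1.0, -0.0], [1.0, 0.028, 0.0], [0.0, -0.0, -1.0]]
wrist_force: [0.4, 0.6, -1.6]
finger_gap: 0.0128
gripper_force: 46.1
```

The tip is already 6 mm below the block's top with no force, so it's in the hole.

Request:
servo_tool --rows '[0,0,-3,0,0,0,0,-6,0,0,0,0,-9,0,0,0,0,-12,0,0,0,0,-12,0,0]'

```text
t: 7.8
position: [0.5462, -0.0256, 0.1678]
orientation: [[-0.028, 1.0, -0.001], [1.0, 0.028, 0.0], [0.0, -0.001, -1.0]]
wrist_force: [0.7, -0.3, -0.7]
finger_gap: 0.013
gripper_force: 46.1
```

Request:
servo_tool --rows '[0,0,-3,0,0,0,0,-6,0,0,0,0,-9,0,0,0,0,-12,0,0,0,0,-12,0,0]'

```text
t: 8.43
position: [0.5462, -0.0256, 0.1558]
orientation: [[-0.028, 1.0, -0.001], [1.0, 0.028, 0.0], [0.0, -0.001, -1.0]]
wrist_force: [-0.5, 0.2, -1.3]
finger_gap: 0.0131
gripper_force: 46.1
```

Request:
servo_tool --rows '[0,0,-2,0,0,0,0,-4,0,0,0,0,-6,0,0,0,0,-8,0,0,0,0,-8,0,0]'

```text
t: 9.05
position: [0.5464, -0.0256, 0.148]
orientation: [[-0.028, 1.0, -0.0], [1.0, 0.028, 0.0], [0.0, -0.0, -1.0]]
wrist_force: [0.2, -0.2, -2.2]
finger_gap: 0.013
gripper_force: 46.1
```

Request:
servo_tool --rows '[0,0,-1,0,0,0,0,-2,0,0,0,0,-3,0,0,0,0,-3,0,0]'

```text
t: 9.55
position: [0.5464, -0.0256, 0.1452]
orientation: [[-0.028, 1.0, -0.0], [1.0, 0.028, 0.0], [0.0, -0.0, -1.0]]
wrist_force: [0.0, 0.2, -1.9]
finger_gap: 0.013
gripper_force: 46.1
```

Request:
servo_tool --rows '[0,0,-0.5,0,0,0,0,-1,0,0,0,0,-1,0,0]'

```text
t: 9.93
position: [0.5466, -0.0257, 0.1446]
orientation: [[-0.028, 1.0, 0.0], [1.0, 0.028, -0.0], [-0.0, 0.0, -1.0]]
wrist_force: [-0.6, -0.4, 0.4]
finger_gap: 0.0129
gripper_force: 46.4
```

Request:
servo_tool --rows '[0,0,-0.5,0,0,0,0,-0.8,0,0,0,0,-0.8,0,0]'

```text
t: 10.3
position: [0.5466, -0.0256, 0.144]
orientation: [[-0.028, 1.0, 0.0], [1.0, 0.028, -0.0], [-0.0, 0.0, -1.0]]
wrist_force: [-2.0, 0.8, 4.3]
finger_gap: 0.013
gripper_force: 46.9
```

Collar seated (light contact force of about 6 N). I release, rise a little and back off toward the axle end.

Request:
servo_tool --rows '[0,0,1,0,0.42,0,0,1,0,0.42,0,0,1,0,0.42,0,0,1,0,0.42,0,0,10,0,0.42]'

```text
t: 10.92
position: [0.5457, -0.0255, 0.1528]
orientation: [[-0.028, 1.0, -0.002], [1.0, 0.028, 0.0], [0.001, -0.002, -1.0]]
wrist_force: [0.8, -0.1, -0.6]
finger_gap: 0.0359
gripper_force: 0.0
```

Request:
servo_tool --rows '[0,-10,4,0,0.42,1,-25,4,0,0.42,1,-34,4,0,0.42,1,-34,4,0,0.42]'

```text
t: 11.42
position: [0.5474, -0.0607, 0.1573]
orientation: [[-0.026, 1.0, -0.0], [1.0, 0.026, 0.0], [0.0, -0.0, -1.0]]
wrist_force: [-0.4, 0.2, -0.0]
finger_gap: 0.0359
gripper_force: 0.0
```

Run:
```python
from h import *
s=sense();print(s["position"],s["wrist_force"],s["finger_gap"])
out=[]
for n in("top","scene"):
    c=camera(n);np.savez(n+"3.npz",**c);u,v=proj(c,[.5466,-.0357,.12]);x,y=int(u)-45,int(v)-50;print(n,x,y)
    out.append(cv2.resize(c["pixels"][y:y+90,x:x+90],(400,400),interpolation=cv2.INTER_CUBIC))
cv2.imwrite("pics/seated.png",cv2.convertScaleAbs(np.hstack(out),alpha=1.7))
```

```text
[ 0.54737522 -0.06072642  0.15728426] [-0.38759907  0.16625898 -0.00248643] 0.03587181251688044
top 204 164
scene 309 163
```

View pics/seated.png

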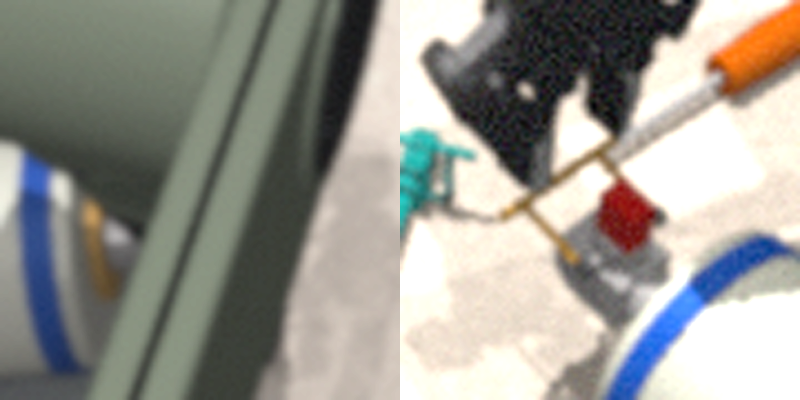

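Run:
```python
from h import *
S=dict(np.load("scene3.npz"));k=400/90
def cp(p):
    u,v=proj(S,p);return round((u+.5-309)*k+400),round((v+.5-163)*k)
X=np.array([-.028,1,0]);Y=np.array([-1,-.028,0]);P=np.array([.5466,-.0257,.114])
for th in(-.3,-.15,0,.15):
    print("bar",th,[cp(P+[0,0,.006]+X*-.0373*np.cos(th)+Y*y+np.array([0,0,-.0373*np.sin(th)])) for y in(-.03,.03)])
print("grip top",cp(P+[0,0,.036]),"collar",cp(P))
c=sense()["position"]
for dz in(.001,.008,.014):
    print("tip",dz,[[cp(c+[0,0,-dz]+X*x+Y*y) for x in(-.011,.011)] for y in(-.018,-.032,.018,.032)])
```

```text
bar -0.3 [(507, 209), (619, 132)]
bar -0.15 [(504, 215), (616, 138)]
bar 0 [(503, 223), (614, 146)]
bar 0.15 [(503, 231), (613, 155)]
grip top (629, 198) collar (621, 251)
tip 0.001 [[(517, 139), (555, 174)], [(490, 158), (528, 193)], [(586, 93), (624, 127)], [(612, 76), (650, 109)]]
tip 0.008 [[(516, 150), (554, 185)], [(489, 169), (527, 204)], [(584, 104), (622, 138)], [(610, 87), (648, 120)]]
tip 0.014 [[(516, 160), (553, 194)], [(489, 178), (526, 213)], [(583, 114), (621, 147)], [(609, 96), (647, 130)]]
```

Pin seated, loop still open (bar ends at crop (503,213) and (608,145), swing about -0.15 rad). I push the loop down from above with the half-open fingers.

Request:
servo_tool --rows '[0,0,-6,0,0.42,0,0,-12,0,0.42,0,0,-18,0,0.42,0,0,-24,0,0.42,0,0,-24,0,0.42]'

```text
t: 12.15
position: [0.5471, -0.0594, 0.1328]
orientation: [[-0.028, 1.0, -0.001], [1.0, 0.028, 0.0], [0.0, -0.001, -1.0]]
wrist_force: [0.2, 0.2, -0.2]
finger_gap: 0.0361
gripper_force: 0.2
```

Request:
servo_tool --rows '[0,0,-5,0,0.42,0,0,-10,0,0.42,0,0,-15,0,0.42,0,0,-15,0,0.42]'

```text
t: 12.65
position: [0.5471, -0.0596, 0.1178]
orientation: [[-0.028, 1.0, -0.001], [1.0, 0.028, 0.0], [0.0, -0.001, -1.0]]
wrist_force: [0.3, 0.3, 0.5]
finger_gap: 0.036
gripper_force: 0.2
```

Request:
servo_tool --rows '[0,0,-4,0,0.42,0,0,-8,0,0.42,0,0,-11,0,0.42,0,0,-13,0,0.42,0,0,-13,0,0.42]'

```text
t: 13.28
position: [0.5474, -0.0596, 0.1052]
orientation: [[-0.028, 1.0, -0.0], [1.0, 0.028, 0.0], [0.0, -0.0, -1.0]]
wrist_force: [0.1, -0.4, 1.2]
finger_gap: 0.0356
gripper_force: 0.2
```

Run:
```python
from h import *
s=sense();print(s["position"],s["wrist_force"],s["finger_gap"])
c=camera("scene");np.savez("scene4.npz",**c);cv2.imwrite("pics/down.png",cv2.convertScaleAbs(cv2.resize(c["pixels"][163:253,309:399],(540,540),interpolation=cv2.INTER_CUBIC),alpha=1.8))
```

```text
[ 0.54735966 -0.05962099  0.1051993 ] [ 0.05517401 -0.38223224  1.20207852] 0.03561165406592722
```

View pics/down.png

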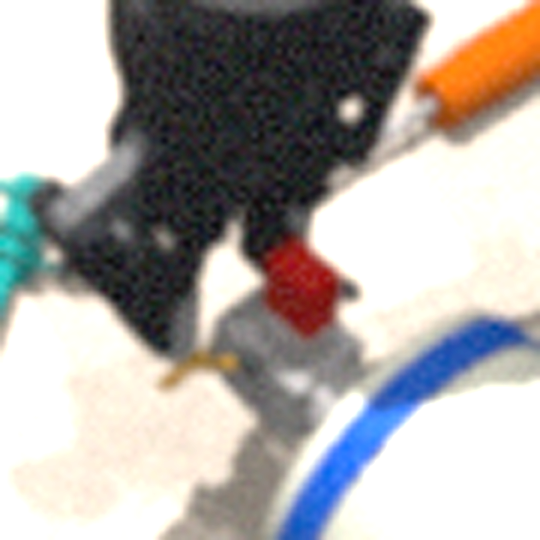

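The loop is swung down: left bar end at crop (165,383), left wire running to (235,360). The fingertips sit against it on the outer side. I lower 3 mm, then push toward the drum.

Request:
servo_tool --rows '[0,0,-2,0,0.42,0,0,-4,0,0.42,0,2,-4,0,0.42,0,4,-4,0,0.42,0,4,-4,0,0.42]'

```text
t: 13.95
position: [0.5477, -0.0557, 0.1016]
orientation: [[-0.028, 1.0, 0.0], [1.0, 0.028, -0.0], [-0.0, 0.0, -1.0]]
wrist_force: [0.2, -1.4, 0.7]
finger_gap: 0.0358
gripper_force: 0.9
```

Request:
servo_tool --rows '[0,2,0,0,0.42,0,4,0,0,0.42,0,4,0,0,0.42]'

```text
t: 14.32
position: [0.5477, -0.0521, 0.1016]
orientation: [[-0.028, 1.0, 0.0], [1.0, 0.028, -0.001], [-0.001, 0.0, -1.0]]
wrist_force: [0.7, -3.9, 0.0]
finger_gap: 0.0356
gripper_force: 2.3
```

Request:
servo_tool --rows '[0,1.5,0,0,0.42,0,3,0,0,0.42,0,3,0,0,0.42]'

```text
t: 14.7
position: [0.5475, -0.0489, 0.1015]
orientation: [[-0.028, 1.0, -0.0], [1.0, 0.028, -0.0], [-0.0, -0.0, -1.0]]
wrist_force: [-0.1, -1.6, 0.5]
finger_gap: 0.0358
gripper_force: 1.1
```

Request:
servo_tool --rows '[0,1.5,0,0,0.42,0,3,0,0,0.42,0,3,0,0,0.42]'

```text
t: 15.08
position: [0.5474, -0.0449, 0.1014]
orientation: [[-0.028, 1.0, -0.0], [1.0, 0.028, 0.001], [0.001, -0.0, -1.0]]
wrist_force: [-0.2, -0.1, 0.7]
finger_gap: 0.0359
gripper_force: 0.2
```

The force peaked at 4 N and dropped to nothing, which fits the snap. I push a little further to confirm the loop is fully against the pin.

Request:
servo_tool --rows '[0,1,0,0,0.42,0,2,0,0,0.42,0,2,0,0,0.42]'

```text
t: 15.45
position: [0.5474, -0.0435, 0.1014]
orientation: [[-0.028, 1.0, -0.0], [1.0, 0.028, 0.0], [0.0, -0.0, -1.0]]
wrist_force: [-0.2, -0.9, 0.2]
finger_gap: 0.0361
gripper_force: 0.4
```

Request:
servo_tool --rows '[0,1,0,0,0.42,0,1.5,0,0,0.42,0,1.5,0,0,0.42]'

```text
t: 15.82
position: [0.5474, -0.0424, 0.1014]
orientation: [[-0.028, 1.0, -0.0], [1.0, 0.028, -0.0], [-0.0, -0.0, -1.0]]
wrist_force: [-0.8, -3.3, 0.5]
finger_gap: 0.0358
gripper_force: 1.2
```

Request:
servo_tool --rows '[0,-8,0,0,0.42,0,-25,0,0,0.42,0,-45,0,0,0.42,0,-60,20,0,0.42,0,-60,60,0,0.42]'

```text
t: 16.45
position: [0.5459, -0.1041, 0.1601]
orientation: [[-0.025, 1.0, -0.005], [1.0, 0.025, 0.001], [0.002, -0.005, -1.0]]
wrist_force: [0.8, -0.4, 0.2]
finger_gap: 0.0357
gripper_force: 0.0
```

Request:
servo_tool --rows '[0,-40,40,0,0.42,0,-80,80,0,0.42,0,-120,100,0,0.42,0,-150,100,0,0.42,0,-150,100,0,0.42]'

```text
t: 17.08
position: [0.5469, -0.2556, 0.2618]
orientation: [[-0.024, 1.0, 0.001], [1.0, 0.024, -0.001], [-0.001, 0.001, -1.0]]
wrist_force: [-0.2, 0.2, -0.9]
finger_gap: 0.0358
gripper_force: 0.0
```

Run:
```python
from h import *
s=sense();print(s["position"],s["wrist_force"])
o=[]
for n in("scene","top"):
    c=camera(n);u,v=proj(c,[.5466,-.0357,.11]);x,y=int(u)-30,int(v)-30
    o.append(cv2.resize(c["pixels"][y:y+60,x:x+60],(400,400),interpolation=cv2.INTER_CUBIC))
    np.savez(n+"5.npz",**c);print(x,y)
    X=np.array([-.028,1,0]);Y=np.array([-1,-.028,0])
    for th in(.85,1.36):
        print(n,th,[np.round((proj(c,np.array([.5466,-.0257,.12])+X*-.0373*np.cos(th)+Y*q+np.array([0,0,-.0373*np.sin(th)]))+.5-[x,y])*400/60) for q in(-.03,.03)])
cv2.imwrite("pics/end.png",cv2.convertScaleAbs(np.hstack(o),alpha=1.6))
```

```text
[ 0.5469103  -0.25564395  0.2617752 ] [-0.22587393  0.24449614 -0.86753896]
324 186
scene 0.85 [array([ 82., 270.]), array([244., 155.])]
scene 1.36 [array([122., 328.]), array([283., 211.])]
220 185
top 0.85 [array([266., 101.]), array([273., 321.])]
top 1.36 [array([209., 110.]), array([215., 328.])]
```

View pics/end.png

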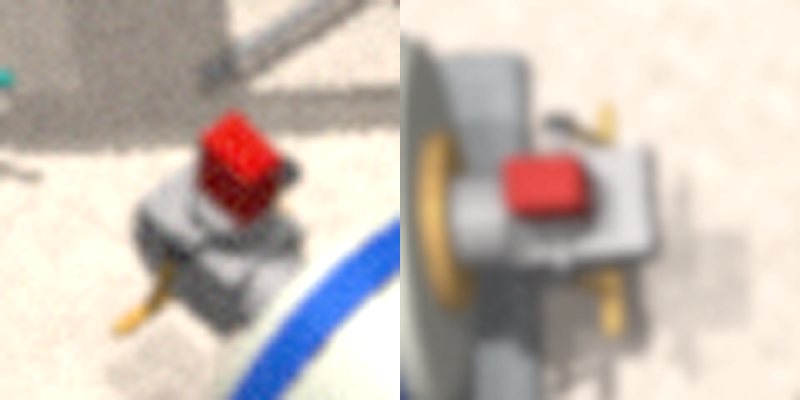

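The bar ends show at (205,110) and (213,328) in the top view and (120,328) in the scene view. These match the 1.36 rad prediction, so the loop is snapped under the block with the pin upright and home. I hand in.

```bash
python3 -c "
from station import *
print(finish_job())"
```

```text
the job is handed in; nothing more can be done
None
```

The linch pin is home in the axle's cross hole with its loop snapped in under the block. The pin is released, and I handed the job in after about 17 s; the hand-in gave back no verdict.

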